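# Hold the sprung guard of the test box open at 60 degrees

### The job

Get the test box ready for a colleague to probe inside: first take the white power module off the closed guard and lay it flat in the blue tray, let it go, and only then raise the guard by its bar handle to 60 degrees from closed, where its red pointer stands at the red mark of the quadrant. The guard springs shut by itself, so finish holding: the program ends with the gripper still keeping the guard still at 60 degrees. Leave the multimeter, the bottle, the reel and the cutters where they are.

Things in the scene. Friction and masses are not known exactly. Their poses are not given: they have to be found in the camera images.
- test_box: grey open box fixed to the bench, 170 deep (its x), 200 wide (its y), 71 mm high to the closed guard's upper face; origin: centre of its underside. Front (sockets, guard handle) is its -x side, hinge its +x side. Upright aluminium angle quadrant on its +y side, 108 mm from the centre plane, centred on the hinge line, outer radius 85 mm, 0 to 90 degrees, red mark at 60
- guard (a joint): angle of the guard, rad: 0 closed (level), grows as its front edge rises; 60 degrees = 1.047; stop at 1.75. Clear pane in a yellow frame, 170x200x6 mm, 0.22 kg. No latch; sprung shut at all angles: about 1.6 N at the handle when closed, 2.5 N at 60 degrees; snaps shut when let go
- guard_hinge (a point): middle of the guard's hinge line, 85 mm behind the box's centre (box +x), 68 mm above the bench; the hinge axis runs along the box's y
- guard_bar (a point): middle of the handle bar: round steel, 12 mm thick, 120 mm long, parallel to the hinge, in the guard's plane 215 mm from the hinge line, 45 mm in front of the guard's front edge (closed: 130 mm in front of the box's centre, 68 mm above the bench). An arm at each end joins it to the guard; the gap between is open for a finger. The bar can turn between the pads as the guard swings
- module: white power module with three brass terminals on top, 36 (x) x 62 (y) x 19 (z) mm, origin at the centre of its underside; at the start it lies flat on the closed guard. Grasp across the 36 mm
- tray: shallow blue open tray fixed to the bench, 150 (x) x 130 (y) x 22 (z) mm outside, walls and floor 4 to 5 mm thick, origin at the centre of its underside; stands left or right of the test box
- multimeter: yellow and black handheld multimeter, 150x78x50 mm, lying on the bench; leave it alone. Origin: centre of its underside
- flux_bottle: amber bottle with black cap, 35 mm wide, 70 mm high, standing; leave it alone. Origin: centre of its underside
- solder_reel: white reel, 63 mm across, 29 mm high, lying flat; leave it alone. Origin: centre of its underside
- cutters: red-handled side cutters, 60x106x13 mm, lying on the bench; leave it alone. Origin: centre of its underside

How it is judged (in metres and radians):
On the way, in this order (a step that is already met when the one before it is completed fails the run):
1. the module lies flat in the tray, let go and at rest (x of module in the frame of tray between -0.06 and 0.06 m and y of module in the frame of tray between -0.05 and 0.05 m and z of module in the frame of tray below 0.012 m and angle between module's own z axis and vertical below 0.15 rad and contact force between each of the arm, the fingers and module below 0.05 N and linear speed of module below 0.02 m/s), for 0.2 s.
2. the gripper holds the guard at 60 degrees, within 5 degrees (value of joint guard between 0.96 and 1.134 rad and contact force between the fingers and guard above 1 N and velocity of joint guard between -0.05 and 0.05 rad/s), for 0.3 s.
At the end, for the whole second after the job is handed in: The gripper's fingers still hold the guard (contact over 1 N), which stands still at 60 degrees within 5 degrees (0.96 to 1.134 rad); the module lies flat on the tray's floor, its centre within 60 mm (x) and 50 mm (y) of the tray's centre, at rest and not touched by the robot (all of step 1 and all of step 2); the arm keeps its last pose, push and grip.
It fails at once if the guard is raised (over 0.15 rad) before the module lies in the tray (value of joint guard above 0.15 rad and not (x of module in the frame of tray between -0.06 and 0.06 m and y of module in the frame of tray between -0.05 and 0.05 m and z of module in the frame of tray below 0.012 m and angle between module's own z axis and vertical below 0.15 rad)).
It fails at once if the multimeter is pushed more than 30 mm or tipped (distance of multimeter from where it was at the start of the episode above 0.03 m or angle between multimeter's own z axis and vertical above 0.4 rad).
It fails at once if the flux_bottle is pushed more than 30 mm or tipped (distance of flux_bottle from where it was at the start of the episode above 0.03 m or angle between flux_bottle's own z axis and vertical above 0.4 rad).
It fails at once if the solder_reel is pushed more than 30 mm or tipped (distance of solder_reel from where it was at the start of the episode above 0.03 m or angle between solder_reel's own z axis and vertical above 0.4 rad).
It fails at once if the cutters is pushed more than 30 mm or tipped (distance of cutters from where it was at the start of the episode above 0.03 m or angle between cutters's own z axis and vertical above 0.4 rad).
It also fails if it takes over 58 s, if anything falls off the work surface, if the arm or the gripper's body presses on something with over 40 N, if the wrist force passes 120 N, or if a joint passes its speed limit or range.

### The arm

A 6-joint arm with a two-finger parallel gripper is mounted at the origin on a cart in front of the work surface, level with it; the furniture and walls round the work are solid. World frame = base frame: x ahead of the robot, y to its left, z up, the work surface at z = 0. Lengths are in mm, angles in rad, forces in N, time in s.
With the tool pointing down it reaches from about 325 to 900 mm from the base axis. Payload 6.1 kg.
Tool frame: the origin (TCP) lies midway between the tips of the shut fingers; the grasp point (between the pads) lies 19 mm behind it; z points along the fingers, y is the line along which they close (so a half turn about z gives the same grasp; the last joint's range is limited). The gripper opens to 85 mm and grips with 20 to 120 N. Pads are 22 mm wide; open, the fingers measure 114 mm over their backs; the gripper's body (76 mm by 85 mm) begins 54 mm behind the grasp point. The pads swing forward as they close: fully open they stand 13 mm farther back than shut.
Start: joints at [-1.26, 0.22, 1.526, -0, 1.395, -0.126], TCP at [264.393, -566.314, 204.1] pointing down, gripper open.
Joint ranges: [-2.98, 2.98], [-0.91, 2.08], [0.09, 2.57], [-1.24, 4.39], [0.2, 2.65], [-2.68, 2.68]. Speed limits (rad/s): [2.57, 2.57, 3.01, 3.14, 3.14, 3.14].

### API

Orientations are given as a 3x3 rotation matrix whose columns are the frame's x, y, z axes.
In Python, from cell import bot, optics gives the robot as it stands. The module is installed in compiled form; this text tells all that it offers.
- The arm moves only by the tool arm_command, never from a script. Its argument "rows" is a list of rows, each a list of 7 numbers: the turn, a rotation vector about the tool's x, y, z as a fraction of full scale, then the shift along the tool's x, y, z as a fraction of full scale, then the closure, from -1 (fully open) to 1 (shut). A call has 1 to 5 rows; each row shifts and turns the commanded pose from where the row before left it, along the tool's axes as they then stand; what a row does not reach is not made up. Full scale, the value 1, is 0.2 m for a shift and 180 degrees for a turn. A row lasts 1/10 s, in which the tool goes at most 50 mm and 8.59 degrees, less where a joint would pass 70% of its speed; a pose out of reach is approached as far as the arm can. A call with a number of a shift or a turn outside -1 to 1 is refused whole. A call with a gripper value outside its range is refused whole. The fingers move at their own pace and stop on an object; "grip_force" is the grip in N (left out, the last holds). Time passes only in rows, so rows that do not move let the fingers close. It gives the time, the measured TCP pose, the force, the opening and the grip force at its end, in the units of the state.
- bot.read_state(): the state, without advancing time (a new reading comes with each control period).
- optics.grab_frame(name): name is "scene" or "side" or "wrist"; returns the picture (480x640x3 uint8, blue, green, red); there is no depth.
- optics.calibration(name): a dict with "fx", "fy", "cx", "cy" (pixels), "k1" (the pictures are not rectified: a ray, as slopes to the right and down, at radius r is drawn at 1 + k1 r^2 times it, then the intrinsics apply), "R" (3x3) and "t" (3): a world point X has camera coordinates R X + t. Camera axes: x right, y down, z forward; pixel columns grow to the right and rows downward; lengths in mm; the calibration is good to about 2 mm. A picture is of the moment at which its call begins: read the wrist's pose just before it. calibration takes no time and is no camera call; for the wrist camera it gives the pose at the moment of the call.
- bot.finish_job(): hands the job in; it is judged then, once.
The state is a dict: "clock": time; "qpos": joint angles; "dq": joint speeds; "joint_efforts": joint torques, N m; "tcp_pos": TCP position; "tcp_rot": TCP orientation; "wrist_force": force on the tool from outside, world axes, zero at the start; "torque": the same for the moment, N m; "width": finger opening in mm; "finger_force": force on a finger pad.
Only numpy, scipy, OpenCV 4.12 (cv2) and the standard library are available. Lean on these libraries where they do the work, as an engineer would, in place of code of your own. Each camera call takes 0.05 s, during which the arm holds its last target. There are 200 camera calls.

## Working session

There is one attempt and no reset: what is moved stays moved. The work goes in short steps, Python scripts to look and compute and a tool call to move; the robot and the scene stay as the last step left them, time stands still between calls to the robot, and variables do not carry over. Pictures are saved under pics/ and viewed, at most 12 in all, crops included, and the job is handed in when it is done.

Besides the shell and the picture viewer there is one more tool, called after ">>>" in YAML: its name, and indented under it one key for each argument. arm_command: Moves the arm, as the interface text tells. Its arguments: {"type":"object","properties":{"rows":{"type":"array"},"grip_force":{"type":"number"}},"required":["rows"]}

```bash
mkdir -p pics; python3 - <<'E'
from cell import bot, optics
import cv2
for n in ("scene","side"):
    cv2.imwrite(f"pics/{n}0.png",optics.grab_frame(n)); print(n,optics.calibration(n))
s=bot.read_state(); print(s)
E
```

```text
scene {'fx': 529.6429361955439, 'fy': 529.6429361955439, 'cx': 317.18257404154303, 'cy': 244.55369486681067, 'k1': -0.06127734249502507, 'R': array([[-0.84799744, -0.52980797,  0.01427772],
       [-0.41375871,  0.6449361 , -0.64254273],
       [ 0.33121604, -0.55078213, -0.76611682]]), 't': array([512.37624492, 201.53145411, 960.83094731])}
side {'fx': 594.5252626491518, 'fy': 594.5252626491518, 'cx': 321.29048526403335, 'cy': 232.7623502855305, 'k1': -0.1951646809090316, 'R': array([[ 0.99970489, -0.0115626 , -0.0213644 ],
       [-0.02420795, -0.54753421, -0.83643306],
       [-0.0020264 ,  0.83670341, -0.54765254]]), 't': array([-540.41639182,  132.45134749, 1247.93295046])}
{'clock': 0.1, 'qpos': array([-1.26006431e+00,  2.21144585e-01,  1.52751908e+00,  3.28511002e-05,
        1.39472184e+00, -1.26092536e-01]), 'dq': array([-0.00100337, -0.00281533, -0.00308363,  0.00107321, -0.00017458,
        0.00118703]), 'joint_efforts': array([-6.68965163e-05, -4.98241675e+01, -3.90549231e+01, -2.14099209e-04,
        5.70411343e-03, -1.58552382e-05]), 'tcp_pos': array([ 264.23921982, -565.72335786,  203.09851204]), 'tcp_rot': array([[ 9.06102163e-01,  4.23058628e-01, -5.17380134e-04],
       [ 4.23058866e-01, -9.06100573e-01,  1.71688061e-03],
       [ 2.57542720e-04, -1.77455149e-03, -9.99998392e-01]]), 'wrist_force': array([ 0.20427288,  0.22707644, -0.50865168]), 'torque': array([-0.00788875, -0.00475047, -0.00084409]), 'finger_force': 0.0, 'width': 85.60847994919774}
```

View pics/scene0.png

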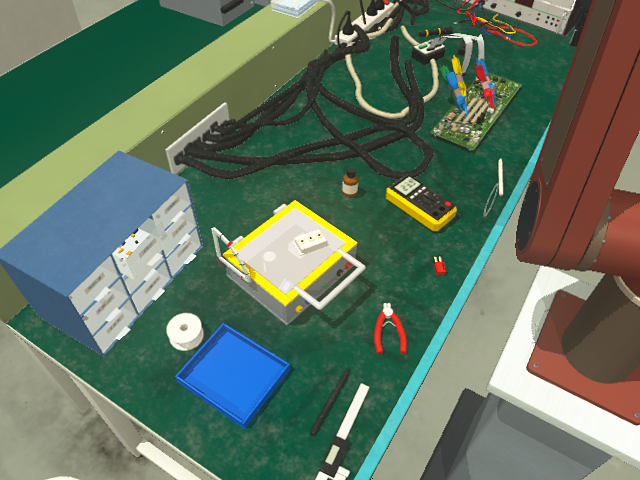

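View pics/side0.png

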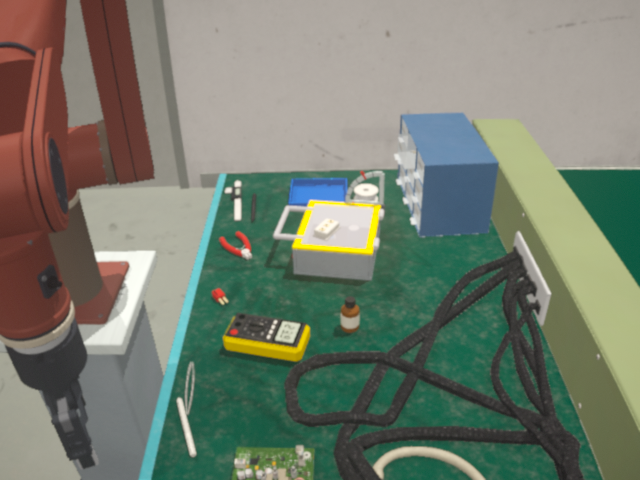

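The scene view shows the box with the module at about (311,241), the handle bar at about (338,285), the tray around (233,373), the reel at (184,331), the cutters at (390,330), the meter at (421,203) and the bottle at (350,184). The side view agrees: the tray is on the box's far (+y) side. I'll enlarge the box.

```bash
python3 - <<'E'
import cv2
i=cv2.imread("pics/scene0.png")
cv2.imwrite("pics/c1.png",cv2.resize(i[190:330,200:380],None,fx=4,fy=4,interpolation=cv2.INTER_CUBIC))
cv2.imwrite("pics/c2.png",cv2.resize(i[310:440,160:300],None,fx=4,fy=4,interpolation=cv2.INTER_CUBIC))
E
```

```text
(no output)
```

View pics/c1.png

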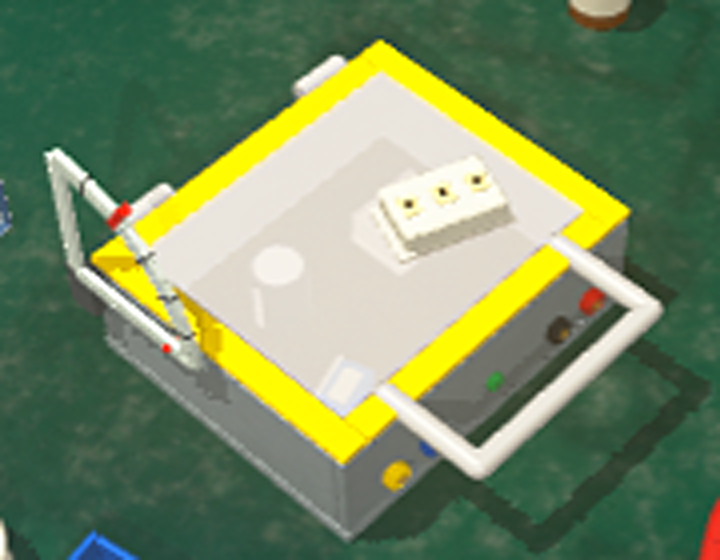

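View pics/c2.png

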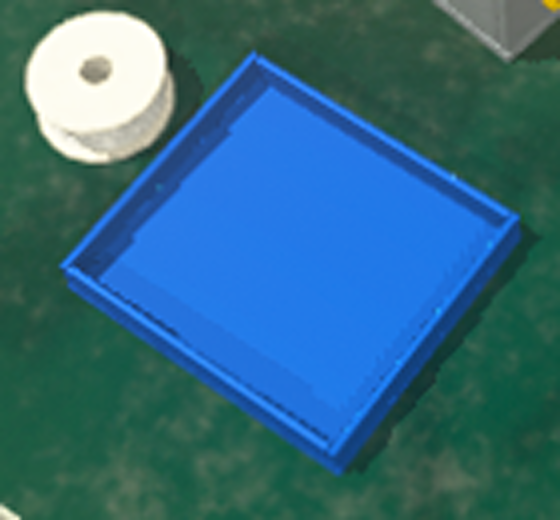

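Crop 1 (offset 200,190, ×4) shows guard corners at (380,40), (630,212), (345,465) and (92,258), and bar ends at (655,308) and (482,470). The module's top corners are about (378,188), (478,157), (508,205) and (410,240). Crop 2 (offset 160,310) shows tray rim corners at (253,55), (518,217), (334,455) and (65,267).

```bash
cat >h.py <<'E'
import numpy as np, cv2
from cell import bot, optics
def world(c,px,z):
    x=(np.array(px,float)-[c["cx"],c["cy"]])/[c["fx"],c["fy"]]
    u=x.copy()
    for _ in range(30): u=x/(1+c["k1"]*(u**2).sum(1,keepdims=True))
    d=np.c_[u,np.ones(len(u))]@c["R"]; o=-c["R"].T@c["t"]
    return o+d*((z-o[2])/d[:,2])[:,None]
def pix(c,X):
    X=np.atleast_2d(X)@c["R"].T+c["t"]; u=X[:,:2]/X[:,2:]
    return u*(1+c["k1"]*(u**2).sum(1,keepdims=True))*[c["fx"],c["fy"]]+[c["cx"],c["cy"]]
E
python3 - <<'E'
from h import *
np.set_printoptions(precision=1,suppress=True)
c=optics.calibration("scene"); s=optics.calibration("side")
def do(n,p,off,z):
    w=world(c,np.array(p)/4+off,z); e=np.roll(w,-1,0)-w
    print(n,w[:,:2].tolist(),"mean",w.mean(0),"edges",np.hypot(e[:,0],e[:,1]),"ang",np.degrees(np.arctan2(e[:,1],e[:,0])),"side px",pix(s,w.mean(0)))
a=[200,190]
do("guard",[(380,40),(630,212),(345,465),(92,258)],a,71)
do("bar",[(655,308),(482,470)],a,68)
do("mod",[(378,188),(478,157),(508,205),(410,240)],a,90)
do("modmidterm",[(442,191)],a,92)
do("tray",[(253,55),(518,217),(334,455),(65,267)],[160,310],22)
E
```

```text
guard [[643.2784125868168, 26.775750592344366], [475.9660960393652, 58.91567445242424], [510.6180267698959, 254.9220961403111], [678.12927648855, 222.7270904181911]] mean [577.  140.8  71. ] edges [170.4 199.  170.6 199. ] ang [ 169.1   80.   -10.9 -100.1] side px [[336.2 224.7]]
bar [[438.15581045433987, 101.96289664501944], [459.1852925533445, 222.8702580114233]] mean [448.7 162.4  68. ] edges [122.7 122.7] ang [ 80.1 -99.9] side px [[279.3 222.1]]
mod [[578.3608545987216, 125.80115213766624], [548.5431571724272, 83.0501219711291], [520.4041230752365, 101.29476989013096], [547.9152364125489, 144.54348961286075]] mean [548.8 113.7  90. ] edges [52.1 33.5 51.3 35.8] ang [-124.9  147.    57.5  -31.6] side px [[323.6 224.3]]
modmidterm [[550.6430162591614, 112.30579923949506]] mean [550.6 112.3  92. ] edges [0.] ang [0.] side px [[324.4 223.9]]
tray [[605.7026339333288, 322.90869262570004], [457.9442407480161, 325.4239768745071], [461.3730993481476, 453.50672885734], [607.706640086639, 449.60255399485555]] mean [533.2 387.9  22. ] edges [147.8 128.1 146.4 126.7] ang [179.   88.5  -1.5 -90.9] side px [[316.6 190.4]]
```

Guard edges of 170×199 mm match the 170×200 given, and the bar is where the box pose predicts it. Box centre is (577,141), yaw −10.4°. Tray centre is about (533,388). The module is near (549,113), long axis at about 56°. Next I move above the module at the same height, turning the tool by +32°.

>>> arm_command:
  rows:
    - [0,0,0,0.136,-0.124,0,-1]
    - [0,0,0,0.136,-0.124,0,-1]
    - [0,0,0,0.136,-0.124,0,-1]
    - [0,0,0,0.136,-0.124,0,-1]
    - [0,0,0,0.136,-0.124,0,-1]

```text
clock: 0.6
tcp_pos: [335.3, -394.7, 203.6]
tcp_rot: [[0.906, 0.423, -0.0], [0.423, -0.906, 0.001], [0.0, -0.001, -1.0]]
wrist_force: [0.4, -0.0, 0.7]
width: 85.4
finger_force: 0.0
```

>>> arm_command:
  rows:
    - [0,0,0,0.136,-0.124,0,-1]
    - [0,0,0,0.136,-0.124,0,-1]
    - [0,0,0,0.136,-0.124,0,-1]
    - [0,0,0,0.136,-0.124,0,-1]
    - [0,0,0,0.136,-0.124,0,-1]

```text
clock: 1.1
tcp_pos: [406.1, -225.0, 203.8]
tcp_rot: [[0.906, 0.423, -0.0], [0.423, -0.906, 0.0], [-0.0, -0.0, -1.0]]
wrist_force: [0.6, 0.4, -0.1]
width: 85.7
finger_force: 0.0
```

>>> arm_command:
  rows:
    - [0,0,0,0.136,-0.124,0,-1]
    - [0,0,0,0.136,-0.124,0,-1]
    - [0,0,0,0.136,-0.124,0,-1]
    - [0,0,0,0.136,-0.124,0,-1]
    - [0,0,0,0.136,-0.124,0,-1]

```text
clock: 1.6
tcp_pos: [476.8, -55.0, 203.8]
tcp_rot: [[0.906, 0.423, -0.0], [0.423, -0.906, 0.0], [-0.0, -0.0, -1.0]]
wrist_force: [0.5, 0.5, 0.3]
width: 85.2
finger_force: 0.0
```

>>> arm_command:
  rows:
    - [0,0,0,0.136,-0.124,0,-1]
    - [0,0,0,0.136,-0.124,0,-1]
    - [0,0,0,0.136,-0.124,0,-1]
    - [0,0,0,0.136,-0.124,0,-1]
    - [0,0,0,0.136,-0.124,0,-1]

```text
clock: 2.1
tcp_pos: [547.5, 114.8, 203.6]
tcp_rot: [[0.906, 0.423, -0.001], [0.423, -0.906, -0.0], [-0.001, -0.0, -1.0]]
wrist_force: [0.2, -1.1, 0.5]
width: 85.5
finger_force: 0.0
```

>>> arm_command:
  rows:
    - [0,0,-0.045,0,0,0,-1]
    - [0,0,-0.045,0,0,0,-1]
    - [0,0,-0.045,0,0,0,-1]
    - [0,0,-0.045,0,0,0,-1]
    - [0,0,0,0,0,0,-1]

```text
clock: 2.6
tcp_pos: [547.1, 113.3, 203.5]
tcp_rot: [[0.537, 0.843, -0.001], [0.843, -0.537, -0.0], [-0.001, -0.001, -1.0]]
wrist_force: [-0.6, -0.4, 0.2]
width: 85.6
finger_force: 0.0
```

```bash
python3 - <<'E'
from h import *
import json
s=bot.read_state(); c=optics.calibration("wrist")
i=optics.grab_frame("wrist"); cv2.imwrite("pics/w1.png",i)
json.dump({k:np.asarray(v).tolist() for k,v in c.items()},open("w1.json","w"))
print(s["clock"],s["tcp_pos"],s["tcp_rot"].round(3),s["qpos"].round(2),s["wrist_force"],s["width"])
print(pix(c,[[549,113,90],s["tcp_pos"]]))
E
```

```text
2.6 [547.10402173 113.29885978 203.53327423] [[ 0.537  0.843 -0.001]
 [ 0.843 -0.537 -0.   ]
 [-0.001 -0.001 -1.   ]] [ 0.06  0.06  1.7  -0.    1.38  0.63] [-0.55755306 -0.3778436   0.17383687] 85.60850895956764
[[318.92191044 223.57769104]
 [317.08535416 293.82595364]]
```

View pics/w1.png

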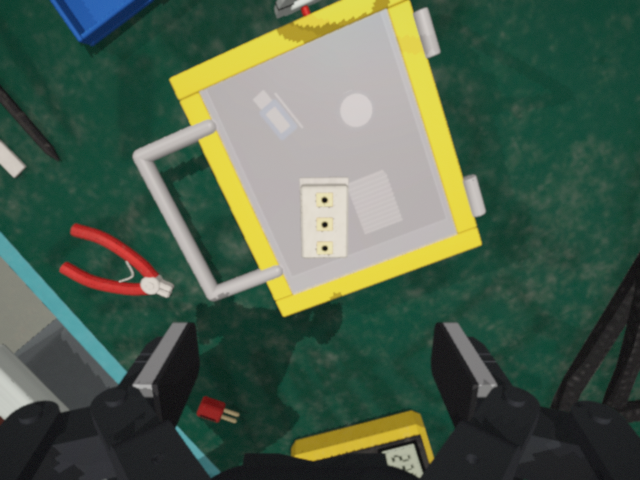

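The wrist view has the module square to the fingers: corners about (301,180), (348,180), (347,257) and (303,257), middle terminal at (325,224). Bar ends are at about (142,158) and (213,293).

```bash
python3 - <<'E'
from h import *
import json
np.set_printoptions(precision=1,suppress=True)
c={k:np.array(v) for k,v in json.load(open("w1.json")).items()}
m=world(c,[(301,180),(348,180),(347,257),(303,257),(325,224)],90);print(m,m[:4].mean(0))
print(world(c,[(302,188),(347,187)],90), world(c,[(301,179),(348,179)],85))
b=world(c,[(142,158),(213,293)],68);print(b,b.mean(0),np.linalg.norm(b[0]-b[1]))
print(world(c,[(171,79),(409,0),(481,242),(284,315)],71))
E
```

```text
[[555.3 146.3  90. ]
 [582.8 128.8  90. ]
 [552.8  80.2  90. ]
 [525.4  97.6  90. ]
 [552.5 110.4  90. ]] [554.1 113.2  90. ]
[[552.8 141.2  90. ]
 [579.7 124.9  90. ]] [[555.1 146.2  85. ]
 [583.1 128.4  85. ]]
[[462.2 220.6  68. ]
 [440.6 104.1  68. ]] [451.4 162.4  68. ] 118.49455176546965
[[515.4 251.3  71. ]
 [677.7 205.8  71. ]
 [645.3  27.7  71. ]
 [479.8  57.2  71. ]]
```

>>> arm_command:
  rows:
    - [0,0,0,0.004,0.023,0.15,-1]
    - [0,0,0,0,0,0.2,-1]
    - [0,0,0,0,0,0.2,-1]
    - [0,0,0,0,0,0.1,-1]
    - [0,0,0,0,0,0,-1]
  grip_force: 40

```text
clock: 3.15
tcp_pos: [548.3, 111.1, 70.0]
tcp_rot: [[0.541, 0.841, -0.008], [0.841, -0.541, -0.0], [-0.005, -0.006, -1.0]]
wrist_force: [-0.8, 0.5, 1.1]
width: 85.1
finger_force: 0.0
```

>>> arm_command:
  rows:
    - [0,0,0,0,0,0,1]
    - [0,0,0,0,0,0,1]
    - [0,0,0,0,0,0,1]
    - [0,0,0,0,0,0,1]
    - [0,0,0,0,0,0,1]

```text
clock: 3.65
tcp_pos: [552.4, 111.5, 75.0]
tcp_rot: [[0.539, 0.843, 0.001], [0.843, -0.539, 0.0], [0.001, 0.001, -1.0]]
wrist_force: [0.9, 0.5, 0.1]
width: 12.4
finger_force: 0.0
```

>>> arm_command:
  rows:
    - [0,0,0,0,0,0,1]
    - [0,0,0,0,0,0,1]
    - [0,0,0,0,0,0,1]
    - [0,0,0,0,0,0,1]
    - [0,0,0,0,0,0,1]

```text
clock: 4.15
tcp_pos: [551.8, 111.4, 74.0]
tcp_rot: [[0.538, 0.843, -0.0], [0.843, -0.538, 0.0], [-0.0, -0.0, -1.0]]
wrist_force: [0.8, 0.4, 0.1]
width: 0.1
finger_force: 0.0
```

The fingers shut on nothing, so I need to look before doing anything else.

```bash
python3 - <<'E'
from h import *
import json
s=bot.read_state(); c=optics.calibration("wrist"); a=optics.grab_frame("wrist"); b=optics.grab_frame("scene")
json.dump({k:np.asarray(v).tolist() for k,v in c.items()},open("w2.json","w"))
cv2.imwrite("pics/w2.png",a); cv2.imwrite("pics/s2.png",b)
b2=cv2.resize(b[170:330,220:380],(480,480),interpolation=cv2.INTER_CUBIC)
a2=cv2.resize(a,None,fx=.5,fy=.5)
o=np.zeros((480,800,3),np.uint8); o[:,:480]=b2; o[:240,480:]=a2; cv2.imwrite("pics/o2.png",o)
print(s["tcp_pos"],s["width"])
E
```

```text
[551.76056805 111.43748042  74.04052758] 0.08543732982103981
```

View pics/o2.png

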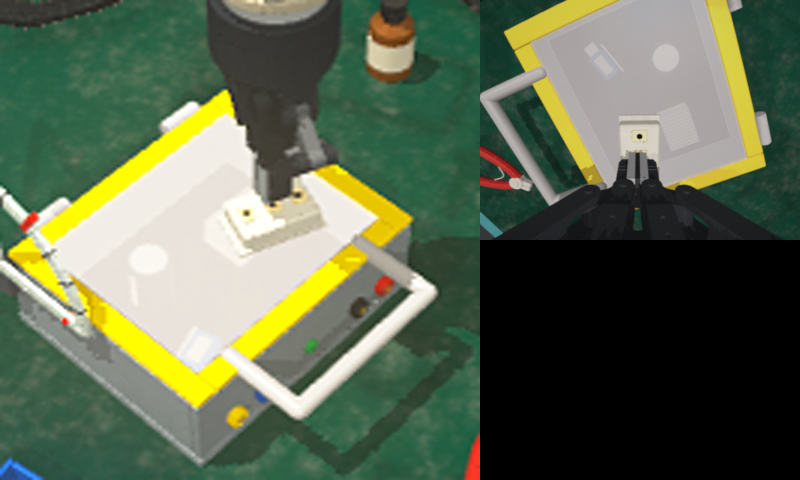

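The module hasn't moved: its terminals are at the same pixels. The shut fingertips appear to stop just above it, at scene px about (310.7,236), although the reported TCP z is 74, below the module's top. I'll check the reported TCP against both cameras.

```bash
python3 - <<'E'
from h import *
import json
np.set_printoptions(precision=1,suppress=True)
s=bot.read_state(); w={k:np.array(v) for k,v in json.load(open("w2.json")).items()}; c=optics.calibration("scene")
t=s["tcp_pos"]
for dz in (0,10,20,30): print(dz,"scene",pix(c,t+[0,0,dz]),"crop",(pix(c,t+[0,0,dz])-[220,170])*3,"wrist",pix(w,t+[0,0,dz]))
a=cv2.imread("pics/w2.png"); b=cv2.imread("pics/s2.png")
o=np.zeros((560,800,3),np.uint8)
o[:,:400]=cv2.resize(b[200:256,290:330],None,fx=10,fy=10,interpolation=cv2.INTER_CUBIC)
o[:,400:]=cv2.resize(a[200:340,270:370],None,fx=4,fy=4,interpolation=cv2.INTER_CUBIC)
cv2.imwrite("pics/o3.png",o)
E
```

```text
0 scene [[310.2 243.3]] crop [[270.6 219.9]] wrist [[317.1 293.8]]
10 scene [[310.2 239.9]] crop [[270.7 209.8]] wrist [[317.2 303.8]]
20 scene [[310.2 236.5]] crop [[270.7 199.6]] wrist [[317.3 315. ]]
30 scene [[310.3 233.1]] crop [[270.8 189.2]] wrist [[317.5 327.5]]
```

View pics/o3.png

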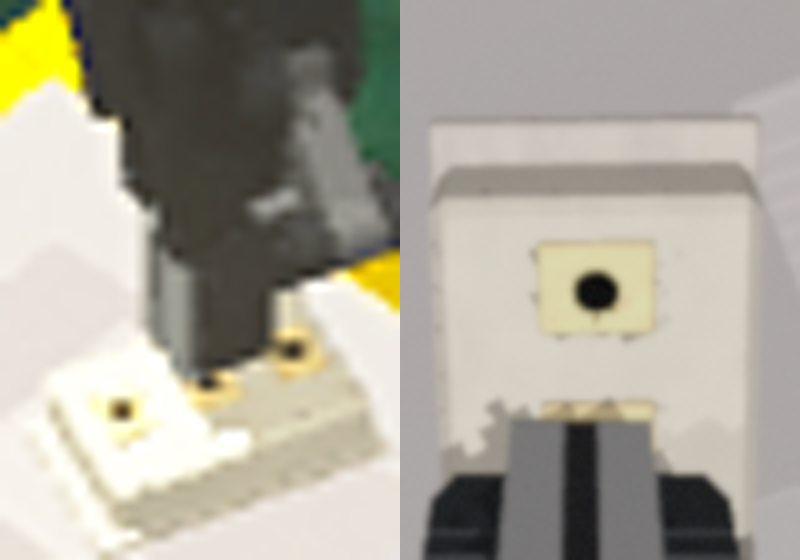

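Laterally the tip matches the reading, but it really sits about 16–17 mm higher than reported along z. That explains closing above the module. I'll open, lower a further 19 mm slowly while watching the force, and close again.

>>> arm_command:
  rows:
    - [0,0,0,0,0,0,-1]
    - [0,0,0,0,0,0,-1]
    - [0,0,0,0,0,0,-1]
    - [0,0,0,0,0,0,-1]
    - [0,0,0,0,0,0,-1]

```text
clock: 4.75
tcp_pos: [551.8, 111.5, 74.1]
tcp_rot: [[0.538, 0.843, -0.0], [0.843, -0.538, -0.0], [-0.0, -0.0, -1.0]]
wrist_force: [-0.3, 0.6, 0.0]
width: 72.1
finger_force: 0.0
```

>>> arm_command:
  rows:
    - [0,0,0,0,0,0.02,-1]
    - [0,0,0,0,0,0.02,-1]
    - [0,0,0,0,0,0.02,-1]
    - [0,0,0,0,0,0.02,-1]
    - [0,0,0,0,0,0.015,-1]

```text
clock: 5.25
tcp_pos: [551.5, 111.4, 54.4]
tcp_rot: [[0.538, 0.843, -0.001], [0.843, -0.538, -0.0], [-0.0, -0.001, -1.0]]
wrist_force: [-0.5, 0.7, 0.4]
width: 85.3
finger_force: 0.0
```

>>> arm_command:
  rows:
    - [0,0,0,0,0,0,-1]
    - [0,0,0,0,0,0,1]
    - [0,0,0,0,0,0,1]
    - [0,0,0,0,0,0,1]
    - [0,0,0,0,0,0,1]

```text
clock: 5.75
tcp_pos: [552.1, 111.4, 55.5]
tcp_rot: [[0.538, 0.843, 0.001], [0.843, -0.538, -0.0], [0.0, 0.001, -1.0]]
wrist_force: [-1.4, -0.4, 3.8]
width: 32.1
finger_force: 39.3
```

>>> arm_command:
  rows:
    - [0,0,0,0,0,0,1]
    - [0,0,0,0,0,0,1]
    - [0,0,0,0,0,0,1]

```text
clock: 6.05
tcp_pos: [552.1, 111.4, 55.5]
tcp_rot: [[0.538, 0.843, 0.001], [0.843, -0.538, -0.0], [0.0, 0.001, -1.0]]
wrist_force: [-0.6, -0.2, 5.1]
width: 32.4
finger_force: 39.6
```

Gripped at 32 mm, which matches the roughly 33 mm top measured before. Lifting 100 mm.

>>> arm_command:
  rows:
    - [0,0,0,0,0,-0.05,1]
    - [0,0,0,0,0,-0.1,1]
    - [0,0,0,0,0,-0.15,1]
    - [0,0,0,0,0,-0.15,1]
    - [0,0,0,0,0,-0.05,1]

```text
clock: 6.55
tcp_pos: [553.8, 111.7, 158.9]
tcp_rot: [[0.538, 0.843, 0.006], [0.843, -0.538, 0.0], [0.003, 0.004, -1.0]]
wrist_force: [0.3, -0.7, -0.7]
width: 31.9
finger_force: 39.7
```

>>> arm_command:
  rows:
    - [0,0,0,0,0,0,1]
    - [0,0,0,0.05,-0.037,0,1]
    - [0,0,0,0.1115,-0.0825,0,1]
    - [0,0,0,0.1115,-0.0825,0,1]
    - [0,0,0,0.1115,-0.0825,0,1]

```text
clock: 7.05
tcp_pos: [543.4, 208.2, 152.4]
tcp_rot: [[0.539, 0.842, -0.004], [0.842, -0.539, -0.001], [-0.003, -0.003, -1.0]]
wrist_force: [-0.3, 0.1, -0.7]
width: 32.3
finger_force: 39.7
```

>>> arm_command:
  rows:
    - [0,0,0,0.1115,-0.0825,0,1]
    - [0,0,0,0.1115,-0.0825,0,1]
    - [0,0,0,0.1115,-0.0825,0,1]
    - [0,0,0,0.1115,-0.0825,0,1]
    - [0,0,0,0.1115,-0.0825,0,1]

```text
clock: 7.55
tcp_pos: [533.7, 346.6, 152.1]
tcp_rot: [[0.538, 0.843, -0.004], [0.843, -0.538, -0.002], [-0.004, -0.003, -1.0]]
wrist_force: [0.7, 0.1, -1.4]
width: 32.3
finger_force: 39.7
```

>>> arm_command:
  rows:
    - [0,0,0,0.1115,-0.0825,0,1]
    - [0,0,0,0.0615,-0.0455,0,1]
    - [0,0,0,0,0,0,1]

```text
clock: 7.85
tcp_pos: [531.0, 389.9, 152.9]
tcp_rot: [[0.536, 0.844, -0.003], [0.844, -0.536, -0.001], [-0.002, -0.002, -1.0]]
wrist_force: [-1.1, -0.5, -1.6]
width: 32.1
finger_force: 39.7
```

```bash
python3 - <<'E'
from h import *
s=bot.read_state(); a=optics.grab_frame("scene"); b=optics.grab_frame("side")
o=np.zeros((480,800,3),np.uint8)
o[:,:480]=cv2.resize(a[260:440,140:320],(480,480),interpolation=cv2.INTER_CUBIC)
o[:480,480:]=cv2.resize(b[130:250,270:350],(320,480),interpolation=cv2.INTER_CUBIC); cv2.imwrite("pics/o4.png",o)
c=optics.calibration("scene");t=s["tcp_pos"]
print(t,s["qpos"],s["width"],[((pix(c,t+[0,0,d])-[140,260])*480/180).round() for d in(0,16)])
E
```

```text
[531.007148   389.94022726 152.87892017] [5.13548673e-01 3.39544196e-01 1.47922271e+00 4.90916803e-04
 1.32585973e+00 1.07918942e+00] 32.05437052204245 [array([[224., 195.]]), array([[220., 180.]])]
```

View pics/o4.png

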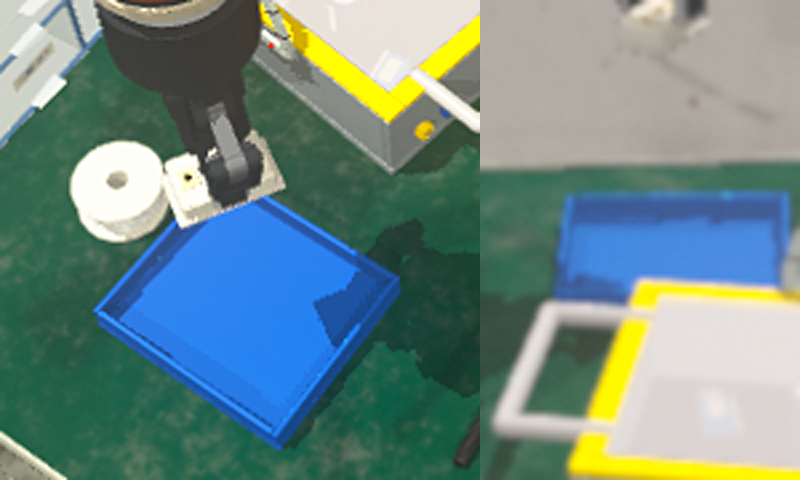

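The module is held level over the tray, px about (225,185) in the crop. Lowering it, with slow steps near the floor.

>>> arm_command:
  rows:
    - [0,0,0,0,0,0.1,1]
    - [0,0,0,0,0,0.2,1]
    - [0,0,0,0,0,0.2,1]
    - [0,0,0,0,0,0.17,1]
    - [0,0,0,0,0,0.08,1]

```text
clock: 8.45
tcp_pos: [530.5, 385.1, 0.8]
tcp_rot: [[0.54, 0.842, -0.006], [0.842, -0.54, -0.004], [-0.006, -0.003, -1.0]]
wrist_force: [-0.6, -0.3, -1.0]
width: 32.4
finger_force: 39.8
```

>>> arm_command:
  rows:
    - [0,0,0,0,0,0.02,1]
    - [0,0,0,0,0,0.01,1]
    - [0,0,0,0,0,0.01,1]
    - [0,0,0,0,0,0.01,1]
    - [0,0,0,0,0,0,1]

```text
clock: 8.95
tcp_pos: [533.5, 388.7, -3.7]
tcp_rot: [[0.538, 0.843, 0.002], [0.843, -0.538, 0.001], [0.002, 0.001, -1.0]]
wrist_force: [-0.0, 0.3, -1.0]
width: 32.1
finger_force: 39.8
```

>>> arm_command:
  rows:
    - [0,0,0,0,0,0.007,1]
    - [0,0,0,0,0,0.007,1]
    - [0,0,0,0,0,0,1]
    - [0,0,0,0,0,0,1]

```text
clock: 9.35
tcp_pos: [532.7, 388.2, -7.8]
tcp_rot: [[0.538, 0.843, -0.0], [0.843, -0.538, -0.0], [-0.0, -0.0, -1.0]]
wrist_force: [-0.2, -0.4, -0.7]
width: 32.2
finger_force: 39.8
```

>>> arm_command:
  rows:
    - [0,0,0,0,0,0.007,1]
    - [0,0,0,0,0,0.005,1]
    - [0,0,0,0,0,0,1]
    - [0,0,0,0,0,0,1]

```text
clock: 9.75
tcp_pos: [532.8, 388.2, -10.2]
tcp_rot: [[0.538, 0.843, -0.0], [0.843, -0.538, -0.0], [-0.0, -0.0, -1.0]]
wrist_force: [0.6, -0.1, 0.2]
width: 32.0
finger_force: 39.8
```

>>> arm_command:
  rows:
    - [0,0,0,0,0,0,-0.5]
    - [0,0,0,0,0,0,-0.5]
    - [0,0,0,0,0,0,-0.5]
    - [0,0,0,0,0,0,-0.5]
    - [0,0,0,0,0,0,-0.5]

```text
clock: 10.25
tcp_pos: [532.9, 388.2, -10.0]
tcp_rot: [[0.538, 0.843, 0.0], [0.843, -0.538, 0.0], [0.0, 0.0, -1.0]]
wrist_force: [0.3, -0.4, -0.2]
width: 64.1
finger_force: 0.0
```

>>> arm_command:
  rows:
    - [0,0,0,0,0,-0.03,-0.5]
    - [0,0,0,0,0,-0.15,-0.5]
    - [0,0,0,0,0,-0.2,-0.5]
    - [0,0,0,0,0,-0.2,-0.5]
    - [0,0,0,0,0,-0.2,-0.5]

```text
clock: 10.75
tcp_pos: [532.7, 388.1, 147.9]
tcp_rot: [[0.538, 0.843, 0.0], [0.843, -0.538, 0.0], [0.0, 0.0, -1.0]]
wrist_force: [1.2, -0.4, -0.1]
width: 64.6
finger_force: 0.0
```

>>> arm_command:
  rows:
    - [0,0,0,0,0,-0.05,-0.5]
    - [0,0,0,0,0,0,-0.5]

```text
clock: 10.95
tcp_pos: [534.5, 389.2, 159.6]
tcp_rot: [[0.538, 0.843, 0.005], [0.843, -0.538, 0.003], [0.005, 0.003, -1.0]]
wrist_force: [0.3, 0.1, 0.4]
width: 64.0
finger_force: 0.0
```

```bash
python3 - <<'E'
from h import *
s=bot.read_state(); c=optics.calibration("wrist"); a=optics.grab_frame("wrist"); cv2.imwrite("pics/w5.png",a)
g=((a.min(2)>150)&(a[...,0].astype(int)-a[...,2]<40)).astype(np.uint8)
n,l,st,ce=cv2.connectedComponentsWithStats(g)
for k in np.argsort(-st[1:,4])[:4]+1:
    print(st[k],world(c,[ce[k]],22)[0].round(1))
print(pix(c,[533,388,24]),s["tcp_pos"],s["width"],s["clock"])
E
```

```text
[ 423  106   94   88 6243] [658.6 372.1  22. ]
[ 584   45   56  114 3728] [767.6 350.7  22. ]
[ 290  177   47   76 3263] [534.2 392.6  22. ]
[ 485  369  127   76 2240] [634.1 122.5  22. ]
[[314.95649694 219.87605111]] [534.51149333 389.17589524 159.56708616] 64.00756559233359 10.95
```

View pics/w5.png

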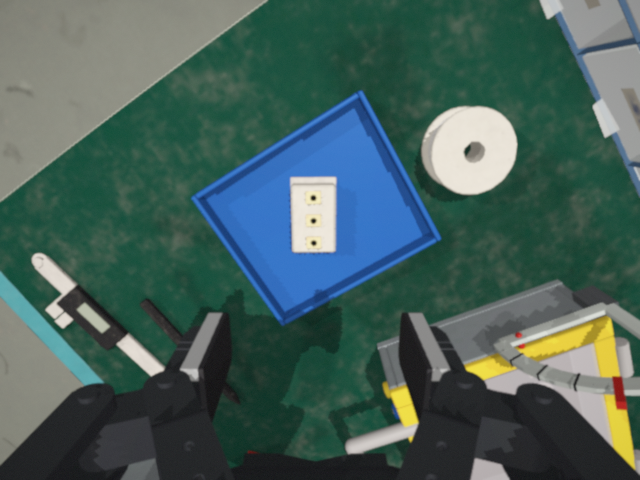

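The module lies flat in the tray at px (314,215), or (534,391) in world coordinates, within a few mm of its centre. Next I go above the bar, turn +22°, and set the opening to about 30 mm.

>>> arm_command:
  rows:
    - [0,0,0,-0.117,0.0255,0,0.3]
    - [0,0,0,-0.117,0.0255,0,0.3]
    - [0,0,0,-0.117,0.0255,0,0.3]
    - [0,0,0,-0.117,0.0255,0,0.3]
    - [0,0,0,-0.117,0.0255,0,0.3]

```text
clock: 11.5
tcp_pos: [489.2, 274.3, 152.9]
tcp_rot: [[0.538, 0.843, -0.005], [0.843, -0.538, -0.002], [-0.004, -0.003, -1.0]]
wrist_force: [0.7, -1.2, -0.4]
width: 29.9
finger_force: 0.0
```

>>> arm_command:
  rows:
    - [0,0,0,-0.117,0.0255,0,0.3]
    - [0,0,0,-0.117,0.0255,0,0.3]
    - [0,0,0,-0.117,0.0255,0,0.3]
    - [0,0,0,-0.117,0.0255,0,0.3]
    - [0,0,0,-0.117,0.0255,0,0.3]

```text
clock: 12.0
tcp_pos: [447.6, 162.4, 153.2]
tcp_rot: [[0.538, 0.843, -0.005], [0.843, -0.538, -0.001], [-0.003, -0.003, -1.0]]
wrist_force: [-0.2, -0.5, -0.0]
width: 30.1
finger_force: 0.0
```

>>> arm_command:
  rows:
    - [0,0,-0.041,0,0,0,0.3]
    - [0,0,-0.041,0,0,0,0.3]
    - [0,0,-0.041,0,0,0,0.3]
    - [0,0,0,0,0,0,0.3]
    - [0,0,0,0,0,0,0.3]

```text
clock: 12.5
tcp_pos: [448.7, 163.3, 154.2]
tcp_rot: [[0.185, 0.983, -0.003], [0.983, -0.185, -0.001], [-0.001, -0.003, -1.0]]
wrist_force: [0.1, -0.4, -0.2]
width: 29.8
finger_force: 0.0
```

```bash
python3 - <<'E'
from h import *
import json
s=bot.read_state(); c=optics.calibration("wrist"); a=optics.grab_frame("wrist"); cv2.imwrite("pics/w6.png",a)
json.dump({k:np.asarray(v).tolist() for k,v in c.items()},open("w6.json","w"))
R=s["tcp_rot"];t=s["tcp_pos"];print(t,R.round(3),s["width"],s["clock"])
print(pix(c,[[450,163,68],[439,103,68],[461,223,68],t+[0,0,16]]))
# bar cross profile at 3 bar stations: bright light-grey span along image columns
g=cv2.GaussianBlur(a,(3,3),0)
for y in (-40,-20,0,20,40):
    p0=pix(c,[450+.1805*y,163+.9836*y,68])[0]; r=int(round(p0[1]));
    if not 0<=r<480: continue
    cols=[x for x in range(max(0,int(p0[0])-45),min(639,int(p0[0])+45)) if g[r,x].min()>115 and int(g[r,x].max())-int(g[r,x].min())<50]
    print(y,p0.round(),len(cols),cols[:1],cols[-1:], world(c,[[np.mean(cols),r]],68)[0].round(1) if cols else None)
E
```

```text
[448.68452022 163.33113066 154.23056134] [[ 0.185  0.983 -0.003]
 [ 0.983 -0.185 -0.001]
 [-0.001 -0.003 -1.   ]] 29.835308511478292 12.5
[[318.85704497 236.94209307]
 [318.86227656 319.32334289]
 [318.83591024 141.78236054]
 [317.07956069 311.43121867]]
-40 [319. 292.] 17 [313] [329] [444.3 123.6  68. ]
-20 [319. 265.] 18 [313] [330] [448.2 143.2  68. ]
0 [319. 237.] 18 [313] [330] [451.7 162.6  68. ]
20 [319. 207.] 18 [313] [330] [455.3 182.5  68. ]
40 [319. 176.] 18 [313] [330] [458.9 202.1  68. ]
```

View pics/w6.png

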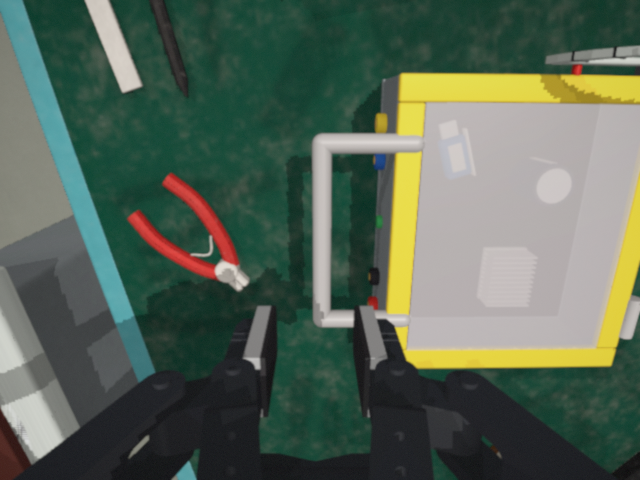

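The bar runs straight up the picture at columns 313–330, centred on (451.6,163), and is parallel to the pads. Shifting 2 mm, then descending with the fingers around it.

>>> arm_command:
  rows:
    - [0,0,0,0,0.01,0.1,0.3]
    - [0,0,0,0,0,0.2,0.3]
    - [0,0,0,0,0,0.12,0.3]
    - [0,0,0,0,0,0.06,0.3]
    - [0,0,0,0,0,0,0.3]
  grip_force: 50

```text
clock: 13.05
tcp_pos: [450.0, 162.9, 58.0]
tcp_rot: [[0.182, 0.983, -0.004], [0.983, -0.182, -0.001], [-0.002, -0.004, -1.0]]
wrist_force: [0.2, -0.7, -0.3]
width: 29.6
finger_force: 0.0
```

>>> arm_command:
  rows:
    - [0,0,0,0,0,0.06,0.3]
    - [0,0,0,0,0,0.05,0.3]
    - [0,0,0,0,0,0.025,0.3]
    - [0,0,0,0,0,0,0.3]

```text
clock: 13.45
tcp_pos: [451.3, 163.1, 32.3]
tcp_rot: [[0.181, 0.983, -0.001], [0.983, -0.181, -0.0], [-0.0, -0.001, -1.0]]
wrist_force: [-0.5, 0.5, 1.6]
width: 29.8
finger_force: 0.0
```

>>> arm_command:
  rows:
    - [0,0,0,0,0,0,1]
    - [0,0,0,0,0,0,1]
    - [0,0,0,0,0,0,1]
    - [0,0,0,0,0,0,1]
    - [0,0,0,0,0,0,1]

```text
clock: 13.95
tcp_pos: [452.8, 163.2, 33.5]
tcp_rot: [[0.181, 0.983, 0.002], [0.983, -0.181, 0.0], [0.0, 0.002, -1.0]]
wrist_force: [4.1, -1.6, -0.5]
width: 10.0
finger_force: 48.8
```

The bar is gripped. Raising it along the arc with the tool kept vertical (tool y = box +x), 2° per row.

>>> arm_command:
  rows:
    - [0,0,0,0,0.001,-0.0373,1]
    - [0,0,0,0,0.002,-0.0373,1]
    - [0,0,0,0,0.003,-0.0373,1]
    - [0,0,0,0,0.0045,-0.0373,1]
    - [0,0,0,0,0.006,-0.0373,1]

```text
clock: 14.45
tcp_pos: [455.7, 162.6, 70.4]
tcp_rot: [[0.181, 0.983, 0.001], [0.983, -0.181, 0.0], [0.001, 0.001, -1.0]]
wrist_force: [7.1, -1.3, -4.1]
width: 10.1
finger_force: 48.8
```

>>> arm_command:
  rows:
    - [0,0,0,0,0.0075,-0.0362,1]
    - [0,0,0,0,0.0085,-0.0362,1]
    - [0,0,0,0,0.0095,-0.0362,1]
    - [0,0,0,0,0.011,-0.0362,1]
    - [0,0,0,0,0.012,-0.0362,1]

```text
clock: 14.95
tcp_pos: [464.3, 161.0, 106.2]
tcp_rot: [[0.181, 0.983, -0.001], [0.983, -0.181, 0.0], [0.0, -0.001, -1.0]]
wrist_force: [4.8, 0.7, -3.9]
width: 9.7
finger_force: 48.7
```

Low forces and tracking the arc, so I continue.

>>> arm_command:
  rows:
    - [0,0,0,0,0.0135,-0.034,1]
    - [0,0,0,0,0.0145,-0.034,1]
    - [0,0,0,0,0.016,-0.034,1]
    - [0,0,0,0,0.017,-0.034,1]
    - [0,0,0,0,0.018,-0.034,1]

```text
clock: 15.45
tcp_pos: [479.0, 158.2, 140.5]
tcp_rot: [[0.181, 0.983, -0.003], [0.983, -0.181, 0.0], [-0.0, -0.003, -1.0]]
wrist_force: [-4.4, 3.0, -1.8]
width: 9.4
finger_force: 48.7
```

>>> arm_command:
  rows:
    - [0,0,0,0,0.0195,-0.0327,1]
    - [0,0,0,0,0.0205,-0.0317,1]
    - [0,0,0,0,0.0215,-0.0307,1]
    - [0,0,0,0,0.0225,-0.0297,1]
    - [0,0,0,0,0.0235,-0.0287,1]

```text
clock: 15.95
tcp_pos: [498.7, 154.6, 171.5]
tcp_rot: [[0.181, 0.984, -0.006], [0.984, -0.181, 0.001], [-0.001, -0.006, -1.0]]
wrist_force: [-13.3, 3.7, 6.2]
width: 10.0
finger_force: 48.8
```

>>> arm_command:
  rows:
    - [0,0,0,0,0.0245,-0.0285,1]
    - [0,0,0,0,0.0255,-0.0275,1]
    - [0,0,0,0,0.0265,-0.0265,1]
    - [0,0,0,0,0.0275,-0.0255,1]
    - [0,0,0,0,0.0285,-0.0245,1]

```text
clock: 16.45
tcp_pos: [524.1, 150.0, 199.5]
tcp_rot: [[0.18, 0.984, -0.007], [0.984, -0.18, 0.001], [-0.001, -0.007, -1.0]]
wrist_force: [-17.6, 1.7, 14.8]
width: 9.4
finger_force: 49.0
```

>>> arm_command:
  rows:
    - [0,0,0,0,0.0295,-0.0235,1]
    - [0,0,0,0,0.03,-0.0225,1]
    - [0,0,0,0,0.0307,-0.0215,1]
    - [0,0,0,0,0.0313,-0.0205,1]
    - [0,0,0,0,0.032,-0.0195,1]

```text
clock: 16.95
tcp_pos: [555.7, 144.2, 223.7]
tcp_rot: [[0.18, 0.984, -0.003], [0.984, -0.18, 0.0], [-0.0, -0.003, -1.0]]
wrist_force: [-17.4, 1.3, 20.6]
width: 9.2
finger_force: 49.0
```

>>> arm_command:
  rows:
    - [0,0,0,0,0,0,1]
    - [0,0,0,0,0,0,1]
    - [0,0,0,0,0,0,1]
    - [0,0,0,0,0,0,1]
    - [0,0,0,0,0,0,1]

```text
clock: 17.45
tcp_pos: [555.9, 144.2, 223.8]
tcp_rot: [[0.18, 0.984, -0.002], [0.984, -0.18, 0.0], [0.0, -0.002, -1.0]]
wrist_force: [-17.6, 1.2, 21.7]
width: 9.5
finger_force: 50.0
```

```bash
python3 - <<'E'
from h import *
s=bot.read_state(); a=optics.grab_frame("scene"); b=optics.grab_frame("side"); print(s["tcp_pos"],s["dq"].round(3))
cv2.imwrite("pics/s7.png",a); cv2.imwrite("pics/d7.png",b)
o=np.zeros((600,800,3),np.uint8)
o[:,:500]=cv2.resize(a[150:330,200:350],(500,600),interpolation=cv2.INTER_CUBIC)
o[:450,500:]=cv2.resize(b[120:270,290:390],(300,450),interpolation=cv2.INTER_CUBIC)
cv2.imwrite("pics/o7.png",o)
c=optics.calibration("scene"); h=np.array([660.6,125.7,68]); X=np.array([.9836,-.1805,0]);Y=np.array([.1805,.9836,0])
for d in (50,55,60,65,70):
    r=np.radians(d); u=-np.cos(r)*X+np.array([0,0,np.sin(r)])
    # guard front +y corner (170), bar +y end, pointer/quadrant mark
    print(d,[((pix(c,h+k*u+y*Y)[0]-[200,150])*10/3).round().tolist() for k,y in((170,100),(170,-100),(215,60),(85,108))])
E
```

```text
[555.93879924 144.15477578 223.8029702 ] [-0.     0.002 -0.001  0.001 -0.002 -0.001]
50 [[190.0, 305.0], [458.0, 101.0], [287.0, 243.0], [117.0, 339.0]]
55 [[172.0, 281.0], [442.0, 78.0], [264.0, 212.0], [108.0, 328.0]]
60 [[153.0, 257.0], [425.0, 56.0], [240.0, 180.0], [100.0, 317.0]]
65 [[134.0, 234.0], [408.0, 36.0], [215.0, 151.0], [91.0, 306.0]]
70 [[114.0, 212.0], [389.0, 16.0], [188.0, 123.0], [81.0, 296.0]]
```

View pics/o7.png

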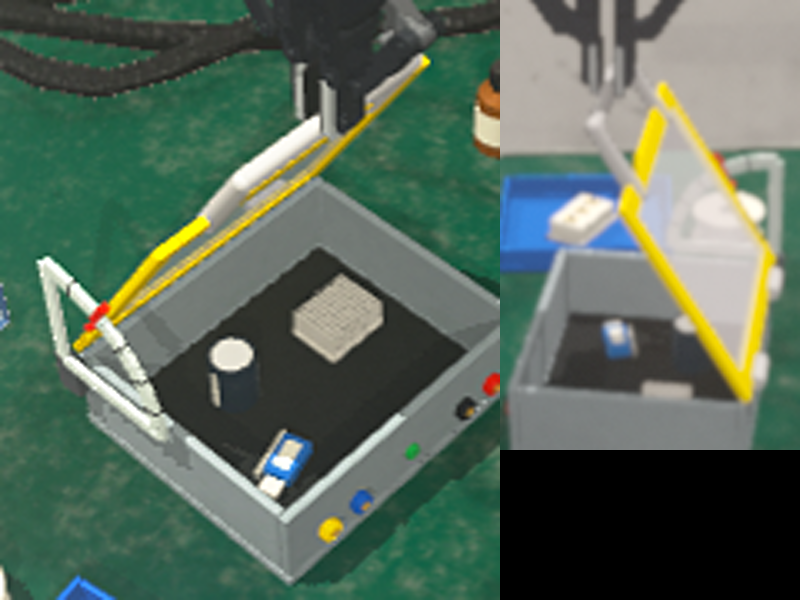

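Predicted pixels for 60° match the picture. The guard corners show at about (154,256) and (427,58), and the bar end at about (238,180), with the red pointer on the red mark. The arm is still and the module lies in the tray, so I'm handing in.

```bash
python3 -c "
from cell import bot
print(bot.finish_job())"
```

```text
the job is handed in; nothing more can be done
None
```

I handed the job in with the module lying flat in the blue tray and the gripper holding the guard still at about 60° by camera check; the hand-in call returned no verdict.

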